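Show the mark on the back of a mug to the inspection camera

ROBOT

A 6-joint arm with a two-finger parallel gripper is mounted at the origin on the work surface. World frame = base frame: x ahead of the robot, y to its left, z up, the work surface at z = 0. Lengths are in m, angles in rad, forces in N, time in s.
With the tool pointing down it reaches from about 0.3 to 1 m from the base axis. Payload 5.1 kg.
Tool frame: the origin (TCP) lies on the centre line of the jaws, within the pads' length; the fingertips stand 22 mm ahead of it and the grasp point (between the pads) lies 3 mm ahead of it; z points along the fingers, y is the line along which they close (so a half turn about z gives the same grasp; the last joint's range is limited). The gripper opens to 95 mm and grips with 3 to 60 N. Pads are 20 mm wide; open, the fingers measure 119 mm over their backs; the gripper's body (75 mm by 180 mm) begins 59 mm behind the grasp point.
Start: joints at [1.176, 0.124, 1.65, -0, 1.367, -0.083], TCP at [0.199, 0.619, 0.202] pointing down, gripper open.
Joint ranges: [-2.61, 2.61], [-1.02, 2.33], [0.03, 2.71], [-1.35, 4.49], [0.32, 2.68], [-2.91, 2.91]. Speed limits (rad/s): [2.57, 2.57, 3.14, 3.14, 3.14, 3.14].

INTERFACE

Orientations are given as a 3x3 rotation matrix whose columns are the frame's x, y, z axes.
In Python, from station import status, vision, ticket gives the robot as it stands.
- The arm moves only by the shell command python3 -m inch 'ROWS'. ROWS is JSON, a list of rows, each an object with "travel": the shift along the tool's x, y, z in mm, a list of three; "rotation": the turn, a rotation vector about the tool's x, y, z in rad, a list of three; "gripper": the closure, from 0 (fully open) to 1 (shut). A call has 1 to 10 rows; each row shifts and turns the commanded pose from where the row before left it, along the tool's axes as they then stand; what a row does not reach is not made up. A row lasts 1/8 s, in which the tool goes at most 62.5 mm and 10.7 degrees, less where a joint would pass 70% of its speed; a pose out of reach is approached as far as the arm can. A call is refused whole if a number of a shift passes 62.5 or a number of a turn 0.188, either way. A call with a gripper value outside its range is refused whole. The fingers move at their own pace and stop on an object; the grip force is fixed at half the most. Time passes only in rows, so rows that do not move let the fingers close. It gives the time, the measured TCP pose, the force, the opening and the grip force at its end, in the units of the state.
- status.state(): the state, without advancing time (a new reading comes with each control period).
- vision.grab_frame(name): name is "side" or "top"; returns a dict with "color" (400x640x3 uint8, blue, green, red), "fx", "fy", "cx", "cy" (pixels), "T" (4x4, takes a point from camera to world coordinates). Camera axes: x right, y down, z forward; pixel columns grow to the right and rows downward; lengths in m; the calibration is good to about 2 mm. A picture is of the moment at which its call begins. There is no depth.
- ticket.hand_in(): hands the job in; it is judged then, once.
Trained networks look in a picture, given as the dict that the camera call returned (one of the last four; its "shot" number tells which), for a name from the list of things; names that differ only in an ending like _2 or _b are one class to them, and where a whole thing is asked for, a point or a joint stands for the part that bears it (a point fixed in the world has none). Each returns a list of dicts, best first, with "score" (0 to 1); they miss things now and then, are a little off and sometimes report something else, mostly with a low value. They report only what shows in the picture. A call takes as long as a camera call. They do not tell look-alikes from the thing itself.
- vision.search_frame(picture, target): "box" ([left, top, right, bottom] as shares, 0 to 1, of the picture: columns of its width, rows of its height, round what is visible of it).
- vision.outline_of(picture, target): "mask" (400x640 bool, what is visible of it) and "box" ([left, top, right, bottom] as shares, 0 to 1, of the picture: columns of its width, rows of its height, round what is visible of it).
The state is a dict: "t": time; "joints": joint angles; "joint_velocities": joint speeds; "effort": joint torques, N m; "eef_pos": TCP position; "orientation": TCP orientation; "contact_force": force on the tool from outside, world axes, zero at the start; "wrist_torque": the same for the moment, N m; "opening": opening from 0.0 (shut) to 1.0 (fully open); "gripper_force": force on a finger pad.
Only numpy, scipy, OpenCV 4.12 (cv2) and the standard library are available. Lean on these libraries where they do the work, as an engineer would, in place of code of your own. Each camera call takes 0.05 s, during which the arm holds its last target. There are 200 camera calls.

TASK

Set the marked mug blank, rim down as it stands, fully home in the round nest of the inspection station, with its printed target facing the mirror, and let go of it. Then take or push the steel pin of the sprung mirror and turn the mirror until the camera lens, looking at the middle of the mirror, sees the printed target in it, and finish while still holding the mirror at that angle, because it springs back when let go. Leave the camera where it is and do not disturb the spare mug, the tape roll and the spray bottle.

Things in the scene. Friction and masses are not known exactly. Their poses are not given: they have to be found in the camera images.
- mug_mid (a point): centre (half-way up) of the marked mug: white ceramic espresso mug blank, straight round wall 60 mm across, 65 mm tall, about 0.16 kg, standing rim down (closed end up). Axes: z up; the printed target is on its -y side; the loop handle is on its +y side and reaches 55 mm from the mug's axis, between 13 and 53 mm above the rim. Best gripped from above across its x axis, clear of the handle.
- mark (a point): centre of the printed target (black ring with a black dot, 18 mm across) on the marked mug's wall, 30 mm from the mug's axis on the side opposite the handle, 32.5 mm above the rim
- station: the inspection station, fixed to the table: a grey plastic block 100 x 100 mm, 18 mm high, with the round nest in it (64 mm across, 10 mm deep, its floor 8 mm above the table), and an aluminium strip with the mirror. Origin on the table under the middle of the nest; z up. The mirror's upright hinge axis is 140 mm from it along the station's -y. The mug sits rightly when it stands in the nest with its own axes parallel to the station's, so with the target towards -y.
- nest (a point): middle of the nest's floor, 8 mm above the table
- mark_home (a point): imaginary point where the target's centre is when the mug is home and faces the mirror: 30 mm from the nest's centre towards the mirror axis, 40.5 mm above the table
- mirror_axis (a point): point on the mirror's upright hinge axis, 40.5 mm above the table, at the level of the lens and of the seated target. The mirror face (70 mm wide, 60 mm high, from 15 to 75 mm above the table) contains this axis.
- mirror (a joint): turn of the mirror in rad, 0 to 1.4, clockwise seen from above. At 0 it rests on its stop with the face's normal 100 degrees counter-clockwise from the station's x axis (almost facing the nest); the normal is at 1.745 minus the joint value. A spring turns it back to 0: at the pin it takes about 1 N at 0 and 2.5 N at 0.9 rad. The view is right when the normal halves the angle between the directions from mirror axis to target and from mirror axis to lens.
- pin (a point): grip point on the mirror's upright round steel pin, 12 mm across, standing on an arm behind the mirror, 70 mm from the hinge axis exactly opposite to the face's normal; the pin is free from 84 to 135 mm above the table (the top of the arm is at 84 mm), this point is at 115 mm
- lens (a point): front of the lens of the black inspection camera (box 40 x 44 x 50 mm, top 71 mm above the table), 40.5 mm above the table, 180 mm from the mirror axis and always looking at it. The camera stands at the end of a stiff swing arm that turns about the mirror's axis; its direction from the mirror axis lies between -18 and +48 degrees from the station's x axis (counter-clockwise positive). It must stay where it is.
- image (a point): imaginary point, nothing to be seen there: where the line from the home place of the target to the middle of the mirror, reflected by the mirror as it now stands, comes out at 180 mm from the mirror axis. It goes round the mirror axis clockwise at twice the mirror's turn; the camera sees the target in the middle of the mirror when this point is at the lens.
- spare_mug: a like mug without a target, standing rim up with its handle on its +y side; origin under it. To be left alone.
- tape: roll of clear amber tape, 68 mm across, 20 mm high, lying flat; origin under it. To be left alone.
- spray: white spray bottle with black cap, 50 mm across, 120 mm tall; origin under it. To be left alone.
Not all that is in view belongs to the job. Leave any pink or turquoise look-alike of the part that bears mug_mid alone.

How it is judged:
On the way, in this order (a step that is already met when the one before it is completed fails the run):
1. the mug is home in the nest, rim down, target facing the mirror, and let go (distance between mark and mark_home below 0.011 m and horizontal distance between mug_mid and nest below 0.006 m and z of mug_mid in the frame of station below 0.0435 m and angle between mug_mid's own z axis and vertical below 0.06 rad and contact force between the fingers and mug below 0.1 N), for 0.2 s.
2. the mirror, held by the gripper, shows the target to the lens (distance between image and lens below 0.017 m and contact force between the fingers and mirror above 0.4 N), for 0.3 s.
At the end, for the whole second after the job is handed in: Mug rim down and upright in the nest, within 6 mm of its middle, target within 11 mm of its place facing the mirror, untouched; fingers hold the mirror still (over 0.4 N) with the reflected line of sight within 17 mm of the lens (2.7 degrees of mirror turn) (all of step 1 and all of step 2 and contact force between the arm and mug below 0.1 N and velocity of joint mirror between -0.1 and 0.1 rad/s); the arm keeps its last pose, push and grip.
It fails at once if the camera is moved by more than 12 mm (distance of lens from where it was at the start of the episode above 0.012 m).
It fails at once if the spare mug, tape roll or spray bottle is moved by more than 30 mm (distance of any of spare_mug, tape, spray from where it was at the start of the episode above 0.03 m).
It fails at once if the marked mug is tipped over (angle between mug_mid's own z axis and vertical above 0.8 rad).
It also fails if it takes over 51 s, if anything falls off the work surface, if the arm or the gripper's body presses on something with over 40 N, if the wrist force passes 120 N, or if a joint passes its speed limit or range.

## Working session

There is one attempt and no reset: what is moved stays moved. The work goes in short steps, Python scripts to look and compute and a shell command to move; the robot and the scene stay as the last step left them, time stands still between calls to the robot, and variables do not carry over. Pictures are saved under pics/ and viewed, at most 10 in all, crops included, and the job is handed in when it is done.

```bash
mkdir -p pics; cat > h.py <<'E'
import numpy as np, cv2
from station import status, vision, ticket
def ray(p,u,v):
    T=np.array(p["T"]); d=T[:3,:3]@np.array([(u-p["cx"])/p["fx"],(v-p["cy"])/p["fy"],1]); return T[:3,3],d
def atz(p,u,v,z):
    o,d=ray(p,u,v); return o+d*(z-o[2])/d[2]
def proj(p,X):
    T=np.array(p["T"]); c=T[:3,:3].T@(np.array(X)-T[:3,3]); return np.array([p["fx"]*c[0]/c[2]+p["cx"],p["fy"]*c[1]/c[2]+p["cy"]])
E
python3 - <<'E'
from h import *
s=status.state(); print(s["t"],s["eef_pos"],np.round(s["orientation"],3).tolist())
for n in ["top","side"]:
    p=vision.grab_frame(n); cv2.imwrite(f"pics/{n}0.png",p["color"]); print(n,np.round(p["T"],3).tolist(),p["fx"],p["cx"],p["cy"])
    for t in ["mug_mid","mark","station","mirror","pin","lens","spare_mug","tape","spray"]:
        try: print(t,[(round(r["score"],2),np.round(np.array(r["box"])*[640,400,640,400],1).tolist()) for r in vision.search_frame(p,t)[:3]])
        except Exception as e: print(t,e)
E
```

```text
0.0 [0.19915879 0.61803794 0.20029474] [[-0.952, 0.307, -0.001], [0.307, 0.952, -0.002], [0.0, -0.002, -1.0]]
top [[0.01, -0.984, 0.177, 0.363], [-1.0, -0.01, 0.002, 0.015], [0.0, -0.177, -0.984, 1.189], [0.0, 0.0, 0.0, 1.0]] 396.9819499744851 324.5146863874588 200.90986288209902
mug_mid [(0.94, [207.0, 207.2, 232.7, 231.0]), (0.94, [169.1, 237.4, 203.2, 261.3]), (0.61, [247.3, 216.0, 270.7, 244.9])]
mark [(0.83, [250.2, 215.0, 269.7, 244.7]), (0.66, [205.4, 205.7, 236.9, 230.6]), (0.56, [169.9, 238.3, 200.2, 261.9])]
station [(0.68, [315.8, 155.2, 415.8, 254.7])]
mirror [(0.78, [380.9, 218.5, 412.4, 244.4])]
pin [(0.71, [380.2, 220.8, 415.1, 249.2]), (0.65, [377.1, 152.4, 402.9, 240.2])]
lens [(0.85, [375.7, 149.3, 406.0, 237.5]), (0.74, [204.3, 208.7, 233.2, 229.4])]
spare_mug [(0.93, [221.5, 141.7, 250.4, 160.1])]
tape [(0.67, [306.2, 257.9, 332.2, 280.9])]
spray [(0.87, [444.7, 253.8, 467.3, 271.8])]
side [[0.978, -0.132, 0.159, 0.37], [-0.207, -0.632, 0.747, -0.91], [0.002, -0.764, -0.646, 0.884], [0.0, 0.0, 0.0, 1.0]] 466.95206170422824 315.68793402724896 205.01173718272713
mug_mid [(0.86, [237.7, 134.2, 258.3, 160.3]), (0.86, [264.9, 164.8, 291.1, 195.7]), (0.74, [271.6, 224.9, 390.8, 302.2])]
mark [(0.8, [239.5, 133.8, 256.7, 159.2]), (0.61, [263.3, 163.6, 292.0, 197.9]), (0.59, [269.6, 149.2, 288.3, 168.2])]
station [(0.67, [272.1, 222.5, 390.4, 298.4])]
mirror [(0.8, [273.4, 258.0, 310.7, 283.1])]
pin [(0.81, [276.4, 257.1, 309.2, 283.4])]
lens [(0.81, [302.0, 252.6, 395.4, 282.0])]
spare_mug [(0.6, [332.0, 143.3, 356.1, 174.5])]
tape [(0.7, [231.8, 223.4, 256.2, 248.3])]
spray [(0.63, [258.2, 320.7, 285.5, 368.4])]
```

View pics/top0.png

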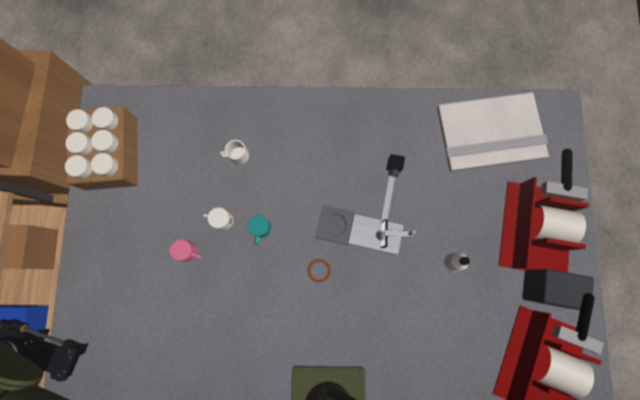

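View pics/side0.png

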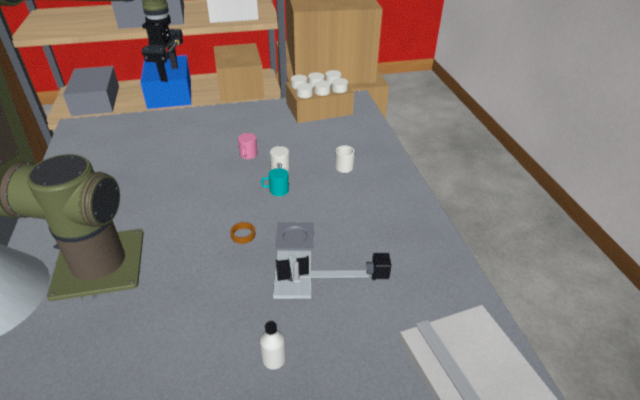

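The top picture shows the marked mug at (220,218) with its handle to the left, and the nest at (338,224). The mirror is near (384,233), the camera at (396,162), and the teal and pink mugs are decoys. I'll measure these on enlarged crops.

```bash
python3 - <<'E'
from h import *
p=vision.grab_frame("top"); q=vision.grab_frame("side")
np.save("pics/p.npy",p,allow_pickle=True);np.save("pics/q.npy",q,allow_pickle=True)
def crop(f,a,b,w,h,k): return cv2.resize(f["color"][b:b+h,a:a+w],None,fx=k,fy=k,interpolation=cv2.INTER_CUBIC)
A=crop(p,310,145,120,115,5); B=crop(p,195,195,40,46,5)
C=np.zeros((575,800,3),np.uint8); C[:575,:600]=A; C[:230,600:]=B
C[240:515,600:]=crop(q,260,140,40,55,5)
cv2.imwrite("pics/c1.png",C)
D=crop(q,265,215,132,90,6); cv2.imwrite("pics/c2.png",D)
for f,n in((p,"top"),(q,"side")):
    for r in vision.outline_of(f,"mug_mid")[:4]:
        m=r["mask"]; ys,xs=np.nonzero(m); print(n,r["score"],np.round(np.array(r["box"])*[640,400,640,400],1),m.sum(),xs.mean().round(2),ys.mean().round(2),f["color"][m].mean(0).round())
E
```

```text
top 0.98 [167.8 238.  201.7 260.6] 484 183.84 250.12 [129. 104. 186.]
top 0.95 [205.7 208.  231.5 230.8] 408 219.88 217.62 [184. 193. 199.]
top 0.61 [246.8 214.  270.8 243.7] 428 258.88 226.7 [128. 129.  53.]
side 0.9 [236.4 134.1 255.8 158.7] 412 247.03 145.88 [154. 124. 195.]
side 0.87 [268.1 147.3 291.7 170.7] 391 279.07 157.63 [188. 193. 190.]
side 0.67 [264.2 166.2 291.8 193.9] 558 277.39 182.17 [153. 152.  11.]
```

View pics/c1.png

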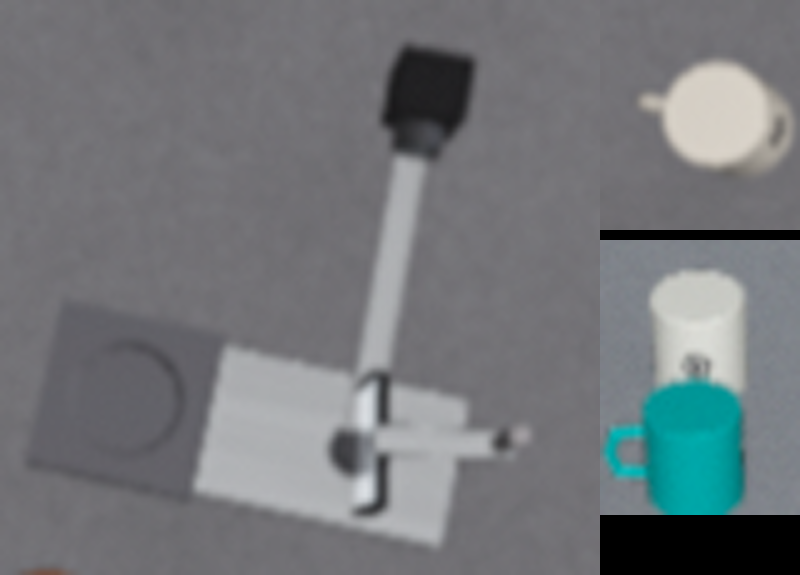

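View pics/c2.png

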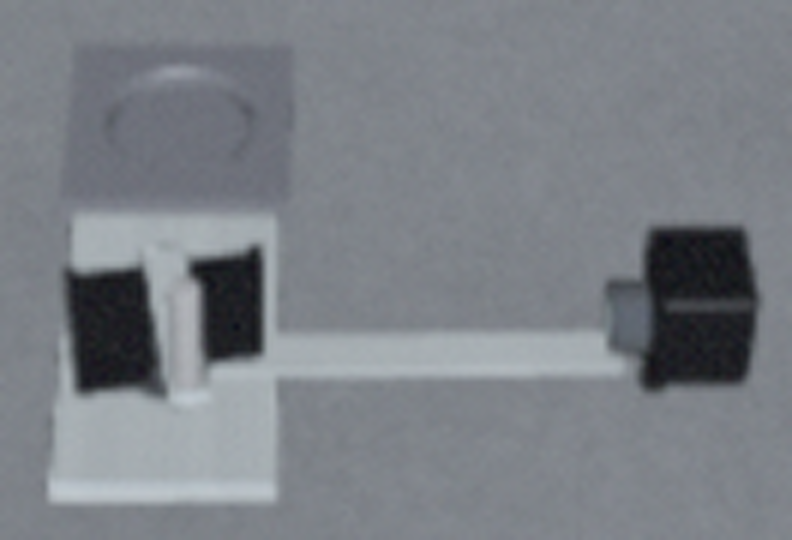

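```bash
cat > fit.py <<'E'
from h import *
from scipy.optimize import least_squares
p=np.load("pics/p.npy",allow_pickle=True).item();q=np.load("pics/q.npy",allow_pickle=True).item()
P=lambda x,y:(310+(x+.5)/5-.5,145+(y+.5)/5-.5); Q=lambda x,y:(265+(x+.5)/6-.5,215+(y+.5)/6-.5)
MB=lambda x,y:(195+(x-600+.5)/5-.5,195+(y+.5)/5-.5); MS=lambda x,y:(260+(x-600+.5)/5-.5,140+(y-240+.5)/5-.5)
R=lambda a:np.array([[np.cos(a),-np.sin(a),0],[np.sin(a),np.cos(a),0],[0,0,1]])
h=.018
obs=[(p,P(67,298),(-0+ .05,.05,h)),(p,P(27,467),(-.05,.05,h)),(p,P(192,500),(-.05,-.05,h)),(p,P(226,342),(.05,-.05,h)),
(q,Q(75,45),(-.05,.05,h)),(q,Q(293,45),(.05,.05,h)),(q,Q(290,210),(.05,-.05,h)),(q,Q(62,203),(-.05,-.05,h)),(q,Q(178,121),(0,0,h))]
def f(x): return np.concatenate([proj(k,R(x[2])@np.array(X)+[x[0],x[1],0])-np.array(u) for k,u,X in obs])
r=least_squares(f,[.3,0,0],loss="soft_l1"); print("station",r.x,np.degrees(r.x[2])); print(f(r.x).reshape(-1,2).round(1).tolist())
s=r.x; ax=R(s[2])@[0,-.14,0]+[s[0],s[1],0]
C=[atz(p,*P(432,90),.071),atz(q,*Q(703,262),.071),atz(p,*P(410,160),.004),atz(p,*P(392,260),.004)]
for c in C+[atz(q,*Q(608,318),.0405)]: d=(c-ax)[:2]; print("cam",c[:2].round(3),np.hypot(*d).round(3),np.degrees(np.arctan2(d[1],d[0])-s[2]).round(2))
ob2=[(p,MB(717,113),(0,0,.065)),(p,MB(641,101),(0,.055,.045)),(p,MB(777,128),(0,-.030,.0325)),(q,MS(697,298),(0,0,.065)),(q,MS(697,367),(0,-.03,.0325))]
def g(x): return np.concatenate([proj(k,R(x[2])@np.array(X)+[x[0],x[1],0])-np.array(u) for k,u,X in ob2])
r=least_squares(g,[.3,.2,0]); print("mug",r.x,np.degrees(r.x[2]),g(r.x).reshape(-1,2).round(1).tolist())
print("axis",ax)
for n,z,pt in (("teal",.065,(259,224)),): print(n,atz(p,*pt,z))
E
python3 fit.py
```

```text
station [ 0.50220649 -0.01707121 -0.21645268] -12.401824861134774
[[0.0, 0.5], [0.4, -0.7], [0.5, 0.4], [0.9, -0.8], [-0.1, -0.2], [-0.1, 0.0], [-0.1, -1.4], [-0.7, -0.6], [0.1, -0.2]]
cam [ 0.679 -0.19 ] 0.21 2.38
cam [ 0.683 -0.194] 0.215 1.65
cam [ 0.654 -0.188] 0.185 1.66
cam [ 0.591 -0.176] 0.121 1.79
cam [ 0.648 -0.189] 0.179 1.2
mug [ 0.51403101  0.31929656 -0.19037964] -10.907949645660551 [[0.3, 0.2], [-1.0, -0.2], [1.1, 0.7], [0.3, -0.6], [0.3, -0.4]]
axis [ 0.47213919 -0.15380437  0.        ]
teal [0.49624331 0.20234293 0.065     ]
```

```bash
python3 -m inch '[{"travel":[0,0,0],"rotation":[0,0,0.181],"gripper":0},{"travel":[0,0,0],"rotation":[0,0,0.181],"gripper":0},{"travel":[0,0,0],"rotation":[0,0,0.181],"gripper":0},{"travel":[0,0,0],"rotation":[0,0,0.181],"gripper":0},{"travel":[0,0,0],"rotation":[0,0,0.181],"gripper":0},{"travel":[0,0,0],"rotation":[0,0,0.181],"gripper":0},{"travel":[0,0,0],"rotation":[0,0,0.181],"gripper":0},{"travel":[0,0,0],"rotation":[0,0,0.181],"gripper":0},{"travel":[0,0,0],"rotation":[0,0,0],"gripper":0}]'
cat >> h.py <<'E'
def go(x,y,z,yaw):
    "needed shift in tool axes (mm) and turn about tool z, tool y axis to world angle yaw (deg)"
    s=status.state(); O=np.array(s["orientation"]); d=(O.T@(np.array([x,y,z])-s["eef_pos"]))*1000
    a=np.arctan2(O[1,1],O[0,1]); w=(np.radians(yaw)-a+np.pi)%(2*np.pi)-np.pi
    print("t",s["t"],"pos",np.round(s["eef_pos"],4),"yaw",np.degrees(a).round(2),"tilt",O[:2,2].round(4),"shift",d.round(1),"turn",round(-w,4),"F",np.round(s["contact_force"],1),"op",s["opening"],"grip",s["gripper_force"],"j6",np.round(s["joints"],2))
E
python3 -c "
from h import *
go(.514,.319,.12,-10.9)"
```

```text
t: 2.33
eef_pos: [0.1994, 0.6186, 0.2016]
orientation: [[0.186, 0.983, 0.0], [0.983, -0.186, -0.0], [-0.0, 0.0, -1.0]]
contact_force: [-0.6, 0.4, -0.4]
opening: 1.0
gripper_force: 0.0
t 2.325 pos [0.1994 0.6186 0.2016] yaw -10.7 tilt [ 0. -0.] shift [-236.   364.8   81.6] turn 0.0034 F [-0.6  0.4 -0.4] op 0.9995297678071654 grip 0.0 j6 [ 1.18  0.12  1.65 -0.    1.37  1.36]
```

```bash
python3 -m inch '[{"travel":[-29.5,45.6,0],"rotation":[0,0,0],"gripper":0},{"travel":[-29.5,45.6,0],"rotation":[0,0,0],"gripper":0},{"travel":[-29.5,45.6,0],"rotation":[0,0,0],"gripper":0},{"travel":[-29.5,45.6,0],"rotation":[0,0,0],"gripper":0},{"travel":[-29.5,45.6,0],"rotation":[0,0,0],"gripper":0},{"travel":[-29.5,45.6,0],"rotation":[0,0,0],"gripper":0},{"travel":[-29.5,45.6,0],"rotation":[0,0,0],"gripper":0},{"travel":[-29.5,45.6,30],"rotation":[0,0,0],"gripper":0},{"travel":[0,0,20],"rotation":[0,0,0],"gripper":0},{"travel":[0,0,0],"rotation":[0,0,0],"gripper":0}]'
python3 -c "
from h import *
go(.514,.319,.048,-10.9)
p=vision.grab_frame('side');cv2.imwrite('pics/s1.png',cv2.resize(p['color'][90:240,200:400],None,fx=3,fy=3))"
```

```text
t: 3.58
eef_pos: [0.5117, 0.3178, 0.149]
orientation: [[0.187, 0.982, -0.005], [0.982, -0.187, -0.002], [-0.003, -0.004, -1.0]]
contact_force: [0.4, -0.1, -0.2]
opening: 1.001
gripper_force: 0.0
t 3.575 pos [0.5117 0.3178 0.149 ] yaw -10.76 tilt [-0.0046 -0.0018] shift [  1.9   2.4 101. ] turn 0.0025 F [ 0.4 -0.1 -0.2] op 1.0010176407196996 grip 0.0 j6 [0.47 0.06 1.81 0.   1.28 0.65]
```

View pics/s1.png

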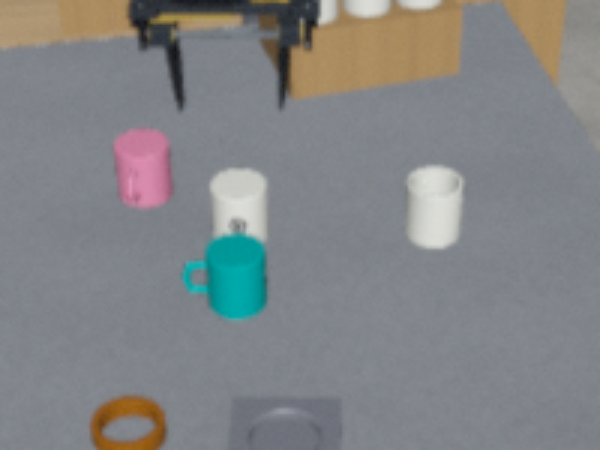

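```bash
python3 -m inch '[{"travel":[1.9,2.4,35],"rotation":[0,0,0],"gripper":0},{"travel":[0,0,35],"rotation":[0,0,0],"gripper":0},{"travel":[0,0,31],"rotation":[0,0,0],"gripper":0},{"travel":[0,0,0],"rotation":[0,0,0],"gripper":0},{"travel":[0,0,0],"rotation":[0,0,0],"gripper":0.25},{"travel":[0,0,0],"rotation":[0,0,0],"gripper":0.6},{"travel":[0,0,0],"rotation":[0,0,0],"gripper":0.6},{"travel":[0,0,0],"rotation":[0,0,0],"gripper":0.6},{"travel":[0,0,0],"rotation":[0,0,0],"gripper":0.6}]'
python3 -c "
from h import *
go(.502,-.017,.14,-12.4)"
```

```text
t: 4.75
eef_pos: [0.5175, 0.3202, 0.0524]
orientation: [[0.188, 0.982, 0.003], [0.982, -0.188, 0.001], [0.002, 0.003, -1.0]]
contact_force: [-0.1, -0.4, 4.2]
opening: 0.535
gripper_force: 1.6
t 4.75 pos [0.5175 0.3202 0.0524] yaw -10.82 tilt [0.0031 0.001 ] shift [-333.9   48.4  -88. ] turn 0.0276 F [-0.1 -0.4  4.2] op 0.5353726209964423 grip 1.6177263495046645 j6 [ 0.47  0.17  1.87 -0.    1.1   0.66]
```

```bash
python3 -m inch '[{"travel":[0,0,0],"rotation":[0,0,0],"gripper":0.6},{"travel":[0,0,0],"rotation":[0,0,0],"gripper":0.6}]'
python3 -c "
from h import *
p=vision.grab_frame('side');q=vision.grab_frame('top')
a=cv2.resize(p['color'][120:220,220:320],None,fx=4,fy=4);b=cv2.resize(q['color'][170:270,170:270],None,fx=4,fy=4)
cv2.imwrite('pics/s2.png',np.hstack([a,b]))"
```

```text
t: 5.0
eef_pos: [0.5156, 0.3212, 0.054]
orientation: [[0.188, 0.982, -0.002], [0.982, -0.188, 0.003], [0.002, -0.003, -1.0]]
contact_force: [-9.8, 1.0, 16.6]
opening: 0.403
gripper_force: 9.8
```

View pics/s2.png

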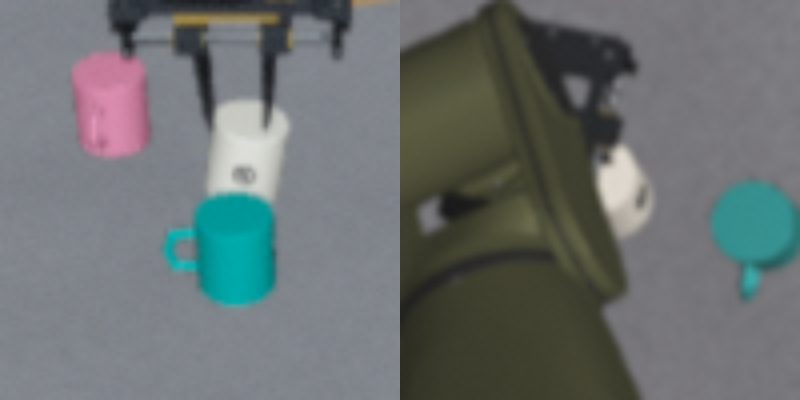

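The right finger has come down on the mug's top at (268,125) and the mug is leaning. I'll open and raise straight away.

```bash
python3 -m inch '[{"travel":[0,0,0],"rotation":[0,0,0],"gripper":0.3},{"travel":[0,0,0],"rotation":[0,0,0],"gripper":0},{"travel":[0,0,0],"rotation":[0,0,0],"gripper":0},{"travel":[0,0,0],"rotation":[0,0,0],"gripper":0},{"travel":[0,0,0],"rotation":[0,0,0],"gripper":0},{"travel":[0,0,-20],"rotation":[0,0,0],"gripper":0},{"travel":[0,0,-50],"rotation":[0,0,0],"gripper":0},{"travel":[62,0,-50],"rotation":[0,0,0],"gripper":0},{"travel":[62,0,0],"rotation":[0,0,0],"gripper":0},{"travel":[0,0,0],"rotation":[0,0,0],"gripper":0}]'
python3 - <<'E'
from h import *
p=vision.grab_frame('side');q=vision.grab_frame('top')
np.save("pics/p2.npy",q,allow_pickle=True);np.save("pics/q2.npy",p,allow_pickle=True)
for z in(.032,.065): print(z,atz(p,287,151.2,z))
a=cv2.resize(p['color'][125:225,230:330],None,fx=4,fy=4,interpolation=2);b=cv2.resize(q['color'][170:270,170:270],None,fx=4,fy=4,interpolation=2)
cv2.imwrite('pics/s3.png',np.hstack([a,b]))
E
```

```text
t: 6.35
eef_pos: [0.5367, 0.4316, 0.1604]
orientation: [[0.185, 0.983, 0.0], [0.983, -0.185, 0.001], [0.001, -0.0, -1.0]]
contact_force: [0.1, -0.3, -1.0]
opening: 1.002
gripper_force: 0.0
0.032 [0.54414087 0.36042391 0.032     ]
0.065 [0.53738396 0.31119345 0.065     ]
```

View pics/s3.png

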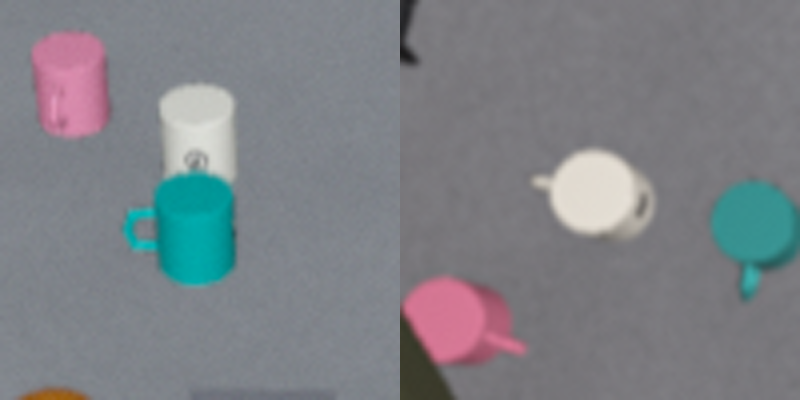

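The mug stands upright again. I'll check where the visible fingertips project, and refit the mug pose.

```bash
cat > mug.py <<'E'
from h import *
from scipy.optimize import least_squares
R=lambda a:np.array([[np.cos(a),-np.sin(a),0],[np.sin(a),np.cos(a),0],[0,0,1]])
p=np.load("pics/p2.npy",allow_pickle=True).item();q=np.load("pics/q2.npy",allow_pickle=True).item()
B=lambda x,y:(170+(x-400+.5)/4-.5,170+(y+.5)/4-.5); S=lambda x,y:(230+(x+.5)/4-.5,125+(y+.5)/4-.5)
ob2=[(p,B(593,192),(0,0,.065)),(p,B(535,182),(0,.055,.045)),(p,B(643,206),(0,-.030,.0325)),(q,S(198,105),(0,0,.065)),(q,S(197,161),(0,-.03,.0325))]
def g(x): return np.concatenate([proj(k,R(x[2])@np.array(X)+[x[0],x[1],0])-np.array(u) for k,u,X in ob2])
r=least_squares(g,[.3,.2,0]); print("mug",r.x,np.degrees(r.x[2]),g(r.x).reshape(-1,2).round(1).tolist())
y=np.array([.982,-.187,0]);c=np.array([.5117,.3178,.149])
for dz in(0,.022):
    for o in(-.0475,-.06,.0475,.06): print(dz,o,(3*(proj(q,c+y*o-[0,0,dz])-[200,90])).round())
E
python3 mug.py
```

```text
mug [ 0.51302632  0.31873384 -0.20188299] -11.567043271164568 [[0.6, 0.1], [-1.4, -0.4], [0.9, 0.2], [-0.2, -0.1], [0.1, -0.1]]
0 -0.0475 [185. 114.]
0 -0.06 [172. 114.]
0 0.0475 [279. 113.]
0 0.06 [291. 113.]
0.022 -0.0475 [186. 132.]
0.022 -0.06 [174. 132.]
0.022 0.0475 [279. 132.]
0.022 0.06 [292. 131.]
```

```bash
python3 - <<'E'
from h import *
s=status.state(); c=np.array(s["eef_pos"]);O=np.array(s["orientation"])
p=vision.grab_frame('side');q=vision.grab_frame('top')
def tile(f):
    u,v=proj(f,c).astype(int); u=max(33,u); v=max(40,v); k=6
    im=f["color"][v-33:v+33,u-33:u+33]; im=cv2.resize(im,None,fx=k,fy=k,interpolation=2)
    im=cv2.convertScaleAbs(im,alpha=1.5)
    for d,col in((0,(0,255,0)),(.022,(0,0,255))):
        for o in(-.0475,.0475):
            a=((proj(f,c+O[:,1]*o+O[:,2]*d)-[u-33,v-33]+.5)*k).astype(int); cv2.circle(im,a.tolist(),4,col,1)
    return im
cv2.imwrite("pics/s4.png",np.hstack([tile(p),tile(q)])); print(c)
E
```

```text
[0.53625058 0.42846969 0.15943584]
```

View pics/s4.png

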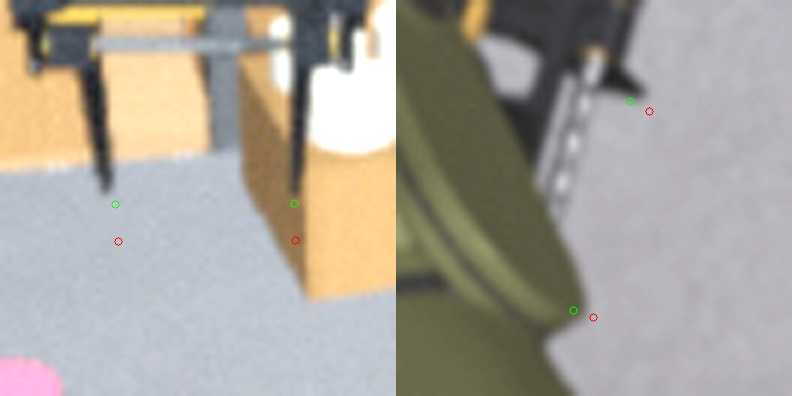

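```bash
python3 - <<'E'
from h import *
from scipy.optimize import least_squares
s=status.state(); c=np.array(s["eef_pos"]);O=np.array(s["orientation"])
p=vision.grab_frame('side');q=vision.grab_frame('top')
def px(f,x,y):
    u,v=proj(f,c).astype(int); u=max(33,u); v=max(40,v); return np.array([u-33+x/6-.5,v-33+y/6-.5])
a=px(p,297,194);b=px(q,643-396,93)
r=least_squares(lambda X:np.r_[proj(p,X)-a,proj(q,X)-b],c)
print("tip",r.x,r.fun,"in tool",(O.T@(r.x-c)*1000).round(1), "t",s["t"])
E
```

```text
tip [0.58352209 0.40712332 0.17156796] [ 0.28451572 -0.07003153 -0.01608343  0.24230028] in tool [-11.   50.1 -12.1] t 6.55
```

The fingertips triangulate about 10 mm behind the reported TCP instead of 22 mm ahead, while the lateral position agrees. That is why the first grasp closed on the mug's top edge. z = 0.030 is safe under either reading, so I'll go that low.

```bash
python3 -c "
from h import *
go(.513,.319,.12,-11.3)"
```

```text
t 6.65 pos [0.5367 0.4272 0.1597] yaw -10.89 tilt [-0.0005 -0.0005] shift [-110.7   -2.8   39.8] turn 0.0071 F [-0.  -0.1 -0.2] op 1.0008763139483492 grip 0.0 j6 [ 0.59  0.23  1.6  -0.    1.31  0.78]
```

```bash
python3 -m inch '[{"travel":[-37,-1,0],"rotation":[0,0,0.007],"gripper":0},{"travel":[-37,-1,0],"rotation":[0,0,0],"gripper":0},{"travel":[-37,-1,20],"rotation":[0,0,0],"gripper":0},{"travel":[0,0,20],"rotation":[0,0,0],"gripper":0},{"travel":[0,0,0],"rotation":[0,0,0],"gripper":0},{"travel":[0,0,0],"rotation":[0,0,0],"gripper":0}]'
python3 -c "
from h import *
go(.513,.319,.030,-11.3)"
```

```text
t: 7.4
eef_pos: [0.513, 0.3208, 0.1203]
orientation: [[0.194, 0.981, 0.001], [0.981, -0.194, 0.001], [0.001, 0.001, -1.0]]
contact_force: [0.1, 0.2, 1.5]
opening: 0.997
gripper_force: 0.0
t 7.4 pos [0.513  0.3208 0.1203] yaw -11.2 tilt [0.0007 0.0005] shift [-1.8  0.3 90.3] turn 0.0017 F [0.1 0.2 1.5] op 0.9972116607751484 grip 0.0 j6 [0.47 0.09 1.83 0.   1.22 0.67]
```

```bash
python3 -m inch '[{"travel":[-2,0,30],"rotation":[0,0,0],"gripper":0},{"travel":[0,0,30],"rotation":[0,0,0],"gripper":0},{"travel":[0,0,20],"rotation":[0,0,0],"gripper":0},{"travel":[0,0,10],"rotation":[0,0,0],"gripper":0},{"travel":[0,0,0],"rotation":[0,0,0],"gripper":0},{"travel":[0,0,0],"rotation":[0,0,0],"gripper":0}]'
python3 -c "
from h import *
go(.513,.319,.030,-11.3)
p=vision.grab_frame('side');q=vision.grab_frame('top')
a=cv2.resize(p['color'][100:200,230:330],None,fx=4,fy=4,interpolation=2);b=cv2.resize(q['color'][170:270,170:270],None,fx=4,fy=4,interpolation=2)
cv2.imwrite('pics/s5.png',np.hstack([a,b]))"
```

```text
t: 8.15
eef_pos: [0.5131, 0.3187, 0.0311]
orientation: [[0.195, 0.981, 0.002], [0.981, -0.195, 0.001], [0.001, 0.002, -1.0]]
contact_force: [0.3, 0.7, 0.9]
opening: 1.001
gripper_force: 0.0
t 8.15 pos [0.5131 0.3187 0.0311] yaw -11.22 tilt [0.0019 0.001 ] shift [ 0.3 -0.2  1.1] turn 0.0013 F [0.3 0.7 0.9] op 1.0010845059107494 grip 0.0 j6 [0.47 0.19 1.89 0.   1.07 0.66]
```

View pics/s5.png

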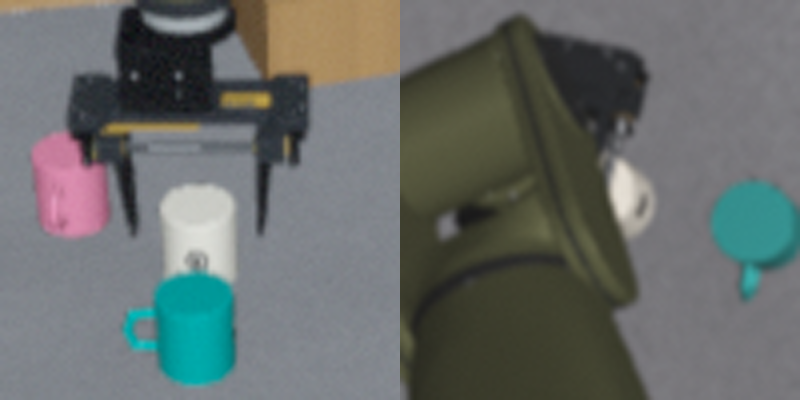

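The fingers straddle the mug evenly at (133,237) and (263,237), with the mug at 198 and the tips about 26 mm below its top. I'll go 6 mm lower and close.

```bash
python3 -m inch '[{"travel":[0,0,6],"rotation":[0,0,0],"gripper":0},{"travel":[0,0,0],"rotation":[0,0,0],"gripper":0.25},{"travel":[0,0,0],"rotation":[0,0,0],"gripper":0.45},{"travel":[0,0,0],"rotation":[0,0,0],"gripper":0.6},{"travel":[0,0,0],"rotation":[0,0,0],"gripper":0.7},{"travel":[0,0,0],"rotation":[0,0,0],"gripper":0.7},{"travel":[0,0,0],"rotation":[0,0,0],"gripper":0.7}]'
python3 -c "
from h import *
go(.502,-.017,.14,-12.4)"
```

```text
t: 9.12
eef_pos: [0.5127, 0.3182, 0.0241]
orientation: [[0.195, 0.981, 0.001], [0.981, -0.195, 0.0], [0.0, 0.001, -1.0]]
contact_force: [2.2, 0.0, 1.0]
opening: 0.615
gripper_force: 30.0
t 9.125 pos [0.5127 0.3182 0.0241] yaw -11.23 tilt [0.001  0.0003] shift [-330.8   54.9 -116. ] turn 0.0204 F [2.2 0.  1. ] op 0.6145738508173992 grip 29.976634337799624 j6 [ 0.47  0.19  1.89 -0.    1.06  0.66]
```

```bash
python3 -m inch '[{"travel":[0,0,-30],"rotation":[0,0,0],"gripper":0.7},{"travel":[0,0,-30],"rotation":[0,0,0],"gripper":0.7},{"travel":[0,0,-30],"rotation":[0,0,0],"gripper":0.7},{"travel":[-40,6.5,0],"rotation":[0,0,0.02],"gripper":0.7},{"travel":[-50,7.5,0],"rotation":[0,0,0],"gripper":0.7},{"travel":[-50,7.5,0],"rotation":[0,0,0],"gripper":0.7},{"travel":[-50,7.5,0],"rotation":[0,0,0],"gripper":0.7},{"travel":[-50,7.5,0],"rotation":[0,0,0],"gripper":0.7},{"travel":[-40,6.5,0],"rotation":[0,0,0],"gripper":0.7},{"travel":[0,0,0],"rotation":[0,0,0],"gripper":0.7}]'
cat > fit2.py <<'E'
exec(open("fit.py").read().split('C=[')[0])
full=obs
for nm,o in(("top",full[:4]),("side",full[4:])):
    obs=o; r=least_squares(f,s); print(nm,r.x)
# photometric edge fit: gradient magnitude along block outline + nest rim
def edge(im):
    g=cv2.GaussianBlur(im,(0,0),.8).astype(float).mean(2); return np.hypot(cv2.Sobel(g,6,1,0),cv2.Sobel(g,6,0,1))
t=np.linspace(-.045,.045,40); o=np.full(40,.05); k=np.full(40,h)
lines={"top":[np.c_[t,o,k],np.c_[-o,t,k],np.c_[t,-o,k]],"side":[np.c_[t,o,k],np.c_[o,t,k],np.c_[-o,t,k],np.c_[t,-o,k]]}
a=np.linspace(-2.2,1.2,40)
for nm,fr in(("top",[(p,"top")]),("side",[(q,"side")]),("both",[(p,"top"),(q,"side")])):
    E=[(fk,edge(fk["color"]),np.vstack(lines[n])) for fk,n in fr]
    def cost(x):
        c=0
        for fk,e,X in E:
            W=X@R(x[2]).T+[x[0],x[1],0]; U=np.array([proj(fk,w) for w in W]).astype(np.float32)
            c-=cv2.remap(e.astype(np.float32),U[:,:1],U[:,1:],cv2.INTER_LINEAR).clip(0,60).mean()
        return c
    from scipy.optimize import minimize
    m=minimize(cost,s,method="Nelder-Mead",options=dict(initial_simplex=[s,s+[.004,0,0],s+[0,.004,0],s+[0,0,.03]])); print("edge",nm,m.x,m.fun)
E
python3 fit2.py; python3 -c "
from h import *
go(.502,-.017,.14,-12.4)"
```

```text
t: 10.38
eef_pos: [0.4941, 0.0334, 0.1131]
orientation: [[0.218, 0.976, -0.002], [0.976, -0.218, 0.0], [-0.0, -0.002, -1.0]]
contact_force: [0.7, 0.4, -2.2]
opening: 0.613
gripper_force: 30.0
station [ 0.50220649 -0.01707121 -0.21645268] -12.401824861134774
[[0.0, 0.5], [0.4, -0.7], [0.5, 0.4], [0.9, -0.8], [-0.1, -0.2], [-0.1, 0.0], [-0.1, -1.4], [-0.7, -0.6], [0.1, -0.2]]
top [ 0.5016946  -0.01580167 -0.21964292]
side [ 0.50227623 -0.01900801 -0.21576306]
edge top [ 0.50000148 -0.01339738 -0.21383009] -48.94254684448242
edge side [ 0.50236947 -0.01745157 -0.21660605] -46.028175354003906
edge both [ 0.50155628 -0.01678596 -0.21223237] -86.93695068359375
t 10.375 pos [0.4941 0.0334 0.1131] yaw -12.61 tilt [-0.0016  0.0001] shift [-47.5  18.7 -26.9] turn -0.0036 F [ 0.7  0.4 -2.2] op 0.6131261900078422 grip 29.97258504160527 j6 [-0.04 -0.15  2.07  0.    1.22  0.18]
```

```bash
python3 -m inch '[{"travel":[-24,9.3,0],"rotation":[0,0,0],"gripper":0.7},{"travel":[-23.5,9.3,20],"rotation":[0,0,0],"gripper":0.7},{"travel":[0,0,25],"rotation":[0,0,0],"gripper":0.7},{"travel":[0,0,15],"rotation":[0,0,0],"gripper":0.7},{"travel":[0,0,0],"rotation":[0,0,0],"gripper":0.7},{"travel":[0,0,0],"rotation":[0,0,0],"gripper":0.7}]'
python3 -c "
from h import *
go(.502,-.0168,.032,-12.4)"
```

```text
t: 11.12
eef_pos: [0.5036, -0.0145, 0.0545]
orientation: [[0.213, 0.977, 0.001], [0.977, -0.213, -0.0], [0.0, 0.001, -1.0]]
contact_force: [-0.5, 0.3, -1.7]
opening: 0.612
gripper_force: 30.0
t 11.125 pos [ 0.5036 -0.0145  0.0545] yaw -12.32 tilt [ 0.0011 -0.0001] shift [-2.5 -1.1 22.5] turn 0.0013 F [-0.5  0.3 -1.7] op 0.6119550140829781 grip 29.973514935700223 j6 [-0.14 -0.06  2.1   0.    1.1   0.08]
```

```bash
python3 -m inch '[{"travel":[-2.5,-1.1,6],"rotation":[0,0,0],"gripper":0.7},{"travel":[0,0,4],"rotation":[0,0,0],"gripper":0.7},{"travel":[0,0,3],"rotation":[0,0,0],"gripper":0.7},{"travel":[0,0,2],"rotation":[0,0,0],"gripper":0.7},{"travel":[0,0,0],"rotation":[0,0,0],"gripper":0.7}]'
python3 -c "
from h import *
go(.502,-.0168,.032,-12.4)"
```

```text
t: 11.75
eef_pos: [0.5015, -0.0173, 0.0387]
orientation: [[0.214, 0.977, 0.0], [0.977, -0.214, -0.0], [-0.0, 0.0, -1.0]]
contact_force: [0.5, -0.0, -1.6]
opening: 0.612
gripper_force: 30.0
t 11.75 pos [ 0.5015 -0.0173  0.0387] yaw -12.38 tilt [ 0.0002 -0.0001] shift [0.6 0.4 6.7] turn 0.0004 F [ 0.5 -0.  -1.6] op 0.6122997476445643 grip 29.97576684440901 j6 [-0.14 -0.04  2.11 -0.    1.07  0.07]
```

```bash
python3 -m inch '[{"travel":[0,0,2],"rotation":[0,0,0],"gripper":0.7},{"travel":[0,0,2],"rotation":[0,0,0],"gripper":0.7},{"travel":[0,0,2],"rotation":[0,0,0],"gripper":0.7},{"travel":[0,0,0],"rotation":[0,0,0],"gripper":0.7}]'
python3 -c "
from h import *
go(.502,-.0168,.032,-12.4)"
```

```text
t: 12.25
eef_pos: [0.5015, -0.0173, 0.0327]
orientation: [[0.214, 0.977, 0.0], [0.977, -0.214, -0.0], [-0.0, 0.0, -1.0]]
contact_force: [1.6, -0.0, -3.2]
opening: 0.612
gripper_force: 30.0
t 12.25 pos [ 0.5015 -0.0173  0.0327] yaw -12.38 tilt [ 0.0004 -0.0002] shift [0.6 0.3 0.7] turn 0.0004 F [ 1.6 -0.  -3.2] op 0.6119693236400875 grip 29.97771050270785 j6 [-0.14 -0.03  2.12 -0.    1.06  0.07]
```

```bash
python3 -m inch '[{"travel":[0,0,1],"rotation":[0,0,0],"gripper":0.7},{"travel":[0,0,0],"rotation":[0,0,0],"gripper":0.3},{"travel":[0,0,0],"rotation":[0,0,0],"gripper":0.1},{"travel":[0,0,0],"rotation":[0,0,0],"gripper":0},{"travel":[0,0,0],"rotation":[0,0,0],"gripper":0},{"travel":[0,0,-30],"rotation":[0,0,0],"gripper":0},{"travel":[0,0,-50],"rotation":[0,0,0],"gripper":0},{"travel":[0,0,-50],"rotation":[0,0,0],"gripper":0},{"travel":[55,0,0],"rotation":[0,0,0],"gripper":0},{"travel":[55,0,0],"rotation":[0,0,0],"gripper":0}]'
python3 - <<'E'
from h import *
p=vision.grab_frame('side');q=vision.grab_frame('top')
np.save("pics/p3.npy",q,allow_pickle=True);np.save("pics/q3.npy",p,allow_pickle=True)
a=cv2.resize(p['color'][190:300,265:365],None,fx=4,fy=4,interpolation=2);b=cv2.resize(q['color'][165:275,310:410],None,fx=4,fy=4,interpolation=2)
cv2.imwrite('pics/s6.png',np.hstack([a,b]))
go(.502,-.0168,.032,-12.4)
for n,f in(("side",p),("top",q)):
    for z in(.065,.073,.083): print(n,z,proj(f,(.502,-.0168,z)).round(1))
    for r in vision.outline_of(f,"mug_mid")[:4]: print(n,r["score"],(np.array(r["box"])*[640,400,640,400]).round(1))
E
```

```text
t: 13.5
eef_pos: [0.5259, 0.091, 0.1633]
orientation: [[0.216, 0.976, 0.003], [0.976, -0.216, 0.0], [0.001, 0.003, -1.0]]
contact_force: [-0.1, -1.0, -1.2]
opening: 1.002
gripper_force: 0.0
t 13.6 pos [0.5254 0.094  0.1622] yaw -12.11 tilt [0.0008 0.0015] shift [-113.5    0.3  130. ] turn 0.0051 F [-0.4  0.  -0.5] op 0.9977743612050932 grip 0.0 j6 [ 0.08 -0.11  1.95  0.    1.3   0.29]
side 0.065 [293.8 221.5]
side 0.073 [293.7 219.2]
side 0.083 [293.6 216.3]
side 0.86 [238.6 133.3 255.  158.1]
side 0.79 [281.2 213.2 308.4 243.9]
side 0.61 [264.4 166.9 293.  197.1]
top 0.065 [336.  222.8]
top 0.073 [336.1 222.4]
top 0.083 [336.2 222. ]
top 0.83 [168.8 238.8 201.2 259.6]
top 0.81 [321.4 212.2 343.7 233.7]
top 0.61 [262.9 218.6 268.7 230.6]
```

View pics/s6.png

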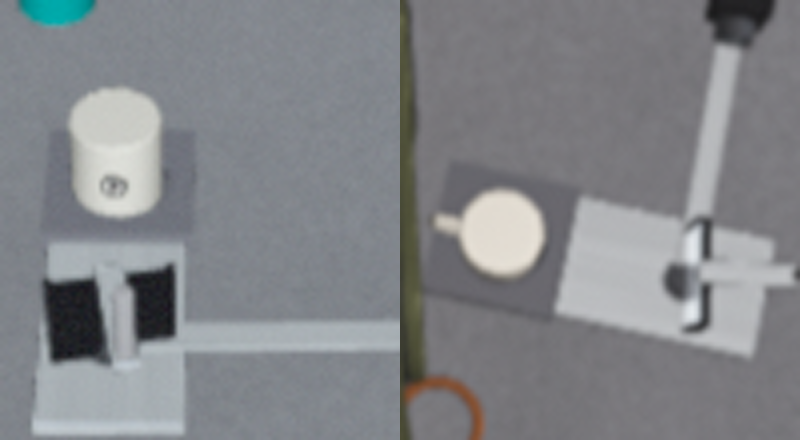

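The mug looks seated, with the target towards the mirror: its top centre is at side (293.6,218.6), and the prediction for seated is (293.7,219.2). Next I'll check the predicted pin position against pixels already seen, then work out the approach.

```bash
python3 - <<'E'
from h import *
p=np.load("pics/p.npy",allow_pickle=True).item();q=np.load("pics/q.npy",allow_pickle=True).item()
for z in(.084,.135): print(z,"top",proj(p,(.4692,-.2235,z)).round(1),"side",proj(q,(.4692,-.2235,z)).round(1))
print("seen tip: top",(413.6,231.2),"side",(265+185/6,215+280/6), "side pin foot",(265+188/6,215+395/6))
go(.4692,-.2235,.16,-2.4)
E
```

```text
0.084 top [410.3 234.4] side [295.  278.1]
0.135 top [414.4 232.6] side [294.3 262.5]
seen tip: top (413.6, 231.2) side (295.8333333333333, 261.6666666666667) side pin foot (296.3333333333333, 280.8333333333333)
t 13.7 pos [0.5248 0.0909 0.1616] yaw -12.25 tilt [-0.0005 -0.0005] shift [-319.    12.4    1.8] turn -0.172 F [0.2 0.8 0.3] op 1.0005481030162828 grip 0.0 j6 [ 0.07 -0.11  1.95 -0.    1.3   0.28]
```

```bash
python3 -m inch '[{"travel":[-53,2.7,0],"rotation":[0,0,0],"gripper":0},{"travel":[-53,2.7,0],"rotation":[0,0,0],"gripper":0},{"travel":[-53,2.7,0],"rotation":[0,0,0],"gripper":0},{"travel":[-53,2.7,0],"rotation":[0,0,0],"gripper":0},{"travel":[-53,2.7,0],"rotation":[0,0,0],"gripper":0},{"travel":[-53,2.7,0],"rotation":[0,0,-0.172],"gripper":0},{"travel":[0,0,0],"rotation":[0,0,0],"gripper":0},{"travel":[0,0,0],"rotation":[0,0,0],"gripper":0}]'
python3 - <<'E'
from h import *
go(.4722,-.2225,.092,-2.4)
E
```

```text
t: 14.7
eef_pos: [0.4719, -0.2242, 0.1615]
orientation: [[0.047, 0.999, -0.0], [0.999, -0.047, 0.001], [0.001, -0.001, -1.0]]
contact_force: [-0.7, 0.8, 0.4]
opening: 1.0
gripper_force: 0.0
t 14.7 pos [ 0.4719 -0.2242  0.1615] yaw -2.69 tilt [-0.0005  0.0006] shift [ 1.7  0.3 69.5] turn -0.0051 F [-0.7  0.8  0.4] op 0.9996723287902931 grip 0.0 j6 [-0.55 -0.13  1.97  0.    1.3  -0.5 ]
```

```bash
python3 -m inch '[{"travel":[1.7,0,30],"rotation":[0,0,0],"gripper":0},{"travel":[0,0,20],"rotation":[0,0,0],"gripper":0},{"travel":[0,0,20],"rotation":[0,0,0],"gripper":0},{"travel":[0,0,0],"rotation":[0,0,0],"gripper":0},{"travel":[0,0,0],"rotation":[0,0,0],"gripper":0.5},{"travel":[0,0,0],"rotation":[0,0,0],"gripper":0.8},{"travel":[0,0,0],"rotation":[0,0,0],"gripper":1},{"travel":[0,0,0],"rotation":[0,0,0],"gripper":1},{"travel":[0,0,0],"rotation":[0,0,0],"gripper":1},{"travel":[0,0,0],"rotation":[0,0,0],"gripper":1}]'
python3 - <<'E'
from h import *
go(.4722,-.2225,.092,-2.4)
E
```

```text
t: 15.95
eef_pos: [0.4727, -0.2222, 0.0918]
orientation: [[0.044, 0.999, 0.0], [0.999, -0.044, -0.0], [-0.0, 0.0, -1.0]]
contact_force: [0.1, -0.1, 0.4]
opening: 0.425
gripper_force: 0.0
t 15.95 pos [ 0.4727 -0.2222  0.0918] yaw -2.52 tilt [ 0. -0.] shift [-0.3 -0.5 -0.2] turn -0.0021 F [ 0.1 -0.1  0.4] op 0.4246407188153428 grip 0.0 j6 [-0.54 -0.06  2.03  0.    1.17 -0.5 ]
```

```bash
python3 -m inch '[{"travel":[0,0,0],"rotation":[0,0,0],"gripper":1},{"travel":[0,0,0],"rotation":[0,0,0],"gripper":1},{"travel":[0,0,0],"rotation":[0,0,0],"gripper":1},{"travel":[0,0,0],"rotation":[0,0,0],"gripper":1},{"travel":[0,0,0],"rotation":[0,0,0],"gripper":1},{"travel":[0,0,0],"rotation":[0,0,0],"gripper":1}]'
```

```text
t: 16.7
eef_pos: [0.4727, -0.2222, 0.0918]
orientation: [[0.044, 0.999, 0.0], [0.999, -0.044, -0.0], [0.0, 0.0, -1.0]]
contact_force: [0.6, -0.7, -0.2]
opening: 0.119
gripper_force: 30.0
```

The pin is held: opening 0.119, about 11.3 mm, at 30 N. Now I'll turn it round the hinge by 54.1° in 10 steps of 0.0945 rad, checking halfway.

```bash
python3 -m inch '[{"travel":[0.3,-6.6,0],"rotation":[0,0,0.0945],"gripper":1},{"travel":[0.3,-6.6,0],"rotation":[0,0,0.0945],"gripper":1},{"travel":[0.3,-6.6,0],"rotation":[0,0,0.0945],"gripper":1},{"travel":[0.3,-6.6,0],"rotation":[0,0,0.0945],"gripper":1},{"travel":[0.3,-6.6,0],"rotation":[0,0,0.0945],"gripper":1},{"travel":[0,0,0],"rotation":[0,0,0],"gripper":1}]'
```

```text
t: 17.45
eef_pos: [0.4412, -0.2134, 0.0918]
orientation: [[0.493, 0.87, 0.001], [0.87, -0.493, -0.001], [-0.0, 0.001, -1.0]]
contact_force: [1.4, -2.4, -1.8]
opening: 0.119
gripper_force: 30.0
```

```bash
python3 -m inch '[{"travel":[0.3,-6.6,0],"rotation":[0,0,0.0945],"gripper":1},{"travel":[0.3,-6.6,0],"rotation":[0,0,0.0945],"gripper":1},{"travel":[0.3,-6.6,0],"rotation":[0,0,0.0945],"gripper":1},{"travel":[0.3,-6.6,0],"rotation":[0,0,0.0945],"gripper":1},{"travel":[0.3,-6.6,0],"rotation":[0,0,0.0945],"gripper":1},{"travel":[0,0,0],"rotation":[0,0,0],"gripper":1},{"travel":[0,0,0],"rotation":[0,0,0],"gripper":1},{"travel":[0,0,0],"rotation":[0,0,0],"gripper":1}]'
python3 - <<'E'
from h import *
go(.4727-.0555,-.2222+.0313,.0918,-56.5)
p=vision.grab_frame('side');q=vision.grab_frame('top')
np.save("pics/p4.npy",q,allow_pickle=True);np.save("pics/q4.npy",p,allow_pickle=True)
for n,f in(("side",p),("top",q)):
    for t in("mug_mid","lens","spare_mug","tape","spray","mirror"): print(n,t,[(round(r["score"],2),(np.array(r["box"])*[640,400,640,400]).round(1).tolist()) for r in vision.search_frame(f,t)[:3]])
E
```

```text
t: 18.45
eef_pos: [0.4172, -0.1913, 0.0918]
orientation: [[0.835, 0.55, -0.0], [0.55, -0.835, -0.001], [-0.001, 0.0, -1.0]]
contact_force: [-0.6, -3.5, -1.0]
opening: 0.12
gripper_force: 30.0
t 18.45 pos [ 0.4172 -0.1913  0.0918] yaw -56.6 tilt [-0.0005 -0.0006] shift [ 0.2 -0.3  0. ] turn -0.0018 F [-0.6 -3.5 -1. ] op 0.11956552715438815 grip 29.99974250793457 j6 [-0.55 -0.22  2.17 -0.    1.19  0.44]
side mug_mid [(0.97, [280.7, 216.5, 306.1, 236.3]), (0.73, [282.2, 166.2, 290.4, 193.5])]
side lens [(0.95, [301.0, 252.6, 392.2, 283.4])]
side spare_mug [(0.87, [335.2, 148.9, 354.9, 177.4])]
side tape []
side spray [(0.84, [260.7, 319.9, 286.1, 369.7]), (0.46, [281.8, 215.0, 303.7, 236.0]), (0.3, [268.4, 263.1, 306.9, 285.4])]
side mirror [(0.92, [264.7, 261.5, 305.1, 285.8])]
top mug_mid [(0.97, [168.6, 237.3, 205.1, 261.0]), (0.94, [245.3, 213.0, 271.6, 243.3]), (0.88, [316.1, 211.8, 345.7, 237.2])]
top lens [(0.62, [377.0, 152.5, 406.1, 237.8])]
top spare_mug [(0.76, [220.2, 139.0, 248.3, 159.8]), (0.6, [370.8, 227.0, 396.7, 241.3])]
top tape [(0.44, [304.1, 256.7, 330.6, 280.0])]
top spray []
top mirror [(0.49, [369.8, 224.2, 397.3, 243.7])]
```

```bash
python3 - <<'E'
from h import *
p=np.load("pics/p.npy",allow_pickle=True).item();q=np.load("pics/q.npy",allow_pickle=True).item()
P=lambda x,y:(310+(x+.5)/5-.5,145+(y+.5)/5-.5); Q=lambda x,y:(265+(x+.5)/6-.5,215+(y+.5)/6-.5)
a=[atz(p,*P(372,373),.075),atz(p,*P(367,510),.075)]; b=[atz(q,*Q(67,272),.075),atz(q,*Q(262,248),.075)]
for e in(a,b):
    d=e[0]-e[1] if e[0][0]>e[1][0] else e[1]-e[0]
    print("mid",((e[0]+e[1])/2).round(4),"len",np.hypot(*d[:2]).round(4),"dir",np.degrees(np.arctan2(d[1],d[0])).round(1),"expected",100-12.35-90)
for pa,pb in(("p","p4"),("q","q4"),):
    A=np.load(f"pics/{pa}.npy",allow_pickle=True).item()["color"];B=np.load(f"pics/{pb}.npy",allow_pickle=True).item()["color"]
    sl=(slice(148,178),slice(380,412)) if pa=="p" else (slice(248,285),slice(362,396))
    a_,b_=[cv2.cvtColor(i[sl],6).astype(np.float32) for i in(A,B)]; print("camera shift px",cv2.phaseCorrelate(a_,b_))
# current mirror back face in side view: dark pixels
f=np.load("pics/q4.npy",allow_pickle=True).item(); ax=np.array([.474,-.1536,.075])
g=cv2.cvtColor(f["color"],6)
for ang in(27.5,30.5,33.5,36.5,39.5):
    n=np.radians(ang-90); t=np.array([np.cos(n),np.sin(n),0])*.035
    print(ang,proj(f,ax+t).round(1),proj(f,ax-t).round(1))
print(g[248:288:2,266:318:2])
E
```

```text
mid [ 0.4738 -0.1502  0.075 ] len 0.0773 dir -3.0 expected -2.3499999999999943
mid [ 0.4744 -0.153   0.075 ] len 0.0774 dir -2.2 expected -2.3499999999999943
camera shift px ((0.178311558846886, 0.021904093777834532), 0.9565943062305451)
camera shift px ((-0.027222460221523193, 0.07288014856613856), 1.014838688241111)
27.5 [301.1 266.7] [283.1 249.9]
30.5 [301.7 266.3] [282.5 250.2]
33.5 [302.3 265.9] [282.  250.6]
36.5 [302.8 265.4] [281.4 251. ]
39.5 [303.3 265. ] [280.9 251.4]
[[124 115  56  48  42  46  52  48  51  46  56  57  51  50  54  52  52  35
   49  53 127 128 125 125 136 139]
 [113 103  81  32  49  48  52  61  96  57  54  97  54  50  47  42  25  36
   60  59 148 150 146 133 137 138]
 [ 96  98 103  79  46  48  49  48 100  54  50  61  51  49  33  20  23  26
   41 140 175 175 176 137 137 138]
 [ 36  36  84 104  88  55  51  53  52  54  54  48  43  26  26  28  25  77
  150 176 179 177 176 138 137 137]
 [ 48  22  30  73 104  93  50  46  67  55  46  43  31  21  29  39  95 170
  177 179 178 176 176 137 136 138]
 [ 53  32  21  25  88  99  42  45  51  48  35  20  24  28  58 147 177 
[... 865 characters left out ...]
31  27  23
   34 165 181 180 180 178 180 178]
 [139 153 157 142 140 179 182 178 178 178 129  97  92  45  30  23  21  23
   29 167 184 184 183 183 184 183]
 [134 138 137 138 138 180 181 178 179 178 137  97  97  66  31  35  32  28
   24 141 181 182 176 143 146 147]
 [135 137 138 138 150 180 181 177 178 179 169 138 106  99  61  34  28  32
   29 137 177 181 181 131 138 138]
 [140 135 132 137 167 181 181 178 175 177 178 178 173 168 164  98  30  25
   28 137 177 182 179 135 139 133]
 [135 141 138 137 172 182 180 178 177 177 179 179 178 177 179 173 128  40
   41 151 180 180 180 138 136 136]
 [135 135 138 134 169 181 180 175 175 176 178 181 176 178 179 180 179 148
  145 176 177 178 180 138 138 135]]
```

```bash
python3 -m inch '[{"travel":[0,0,0],"rotation":[0,0,0],"gripper":1},{"travel":[0,0,0],"rotation":[0,0,0],"gripper":1},{"travel":[0,0,0],"rotation":[0,0,0],"gripper":1},{"travel":[0,0,0],"rotation":[0,0,0],"gripper":1}]' && python3 -c "
from station import ticket
print(ticket.hand_in())"
```

```text
t: 19.65
eef_pos: [0.4171, -0.191, 0.0918]
orientation: [[0.835, 0.55, -0.0], [0.55, -0.835, -0.0], [-0.0, 0.0, -1.0]]
contact_force: [-1.6, -4.3, -0.7]
opening: 0.12
gripper_force: 30.0
the job is handed in; nothing more can be done
None
```

I handed the job in at about 19.7 s with the mug released in the nest, target facing the mirror, and the gripper holding the mirror pin at about 0.945 rad; no verdict came back, and I worked out the mirror angle from the pin's travel rather than from a view in the lens.

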